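Draw the kiln tile out of the drying rack

TASK

Get the kiln tile out from under the wire guard for the next firing: first push the other tray, the one with the small brass weight, fully home, then hook a fingertip behind the lip of the tray that carries the flat rectangular tile and draw that tray all the way out to its stop. Work only on the trays with the fingertips: do not touch or lift the tile or the weight, which stay in their trays, leave the jar, wire reel and dropper bottle standing where they are, and end with the hand clear of everything.

Things in the scene. Friction and masses are not known exactly. Their poses are not given: they have to be found in the camera images.
- rack: Fixed two-lane drying rack on the bench; place and yaw vary. Origin on the bench surface; x points from the tray fronts to the back, y to the left lane, z up. Aluminium base plate 170 x 236 x 8 mm (x -105 to +65 mm); over its rear a wire-mesh guard with a dark steel frame (it cannot be reached through) (x -56 to +62 mm, full width, top 54.5 mm above the bench). Two trays, 104 mm wide, slide side by side.
- left_tray (a joint): Steel tray in the rack's left lane as the robot sees it (rack y = +57 mm). Value in m: 0 = fully home at its stop, lip front flush with the base plate's front edge; grows as the tray comes out along rack -x; 0.100 = fully out at its stop. Friction about 2 N, no spring, stays where left, cannot leave its rail; 0.35 kg. Starts 15 to 35 mm out.
- right_tray (a joint): Steel tray in the rack's right lane as the robot sees it (rack y = -57 mm). Value in m: 0 = fully home at its stop, lip front flush with the base plate's front edge; grows as the tray comes out along rack -x; 0.100 = fully out at its stop. Friction about 2 N, no spring, stays where left, cannot leave its rail; 0.35 kg. Starts 15 to 35 mm out.
- left_lip (a point): Top middle of the left tray's upright front lip, at mid thickness; moves with the tray. Lip 96 mm wide along rack y, 5 mm thick (top bead 7), from 10 to 42.5 mm above the bench. Behind it (rack +x) an empty finger pocket: floor 29.5 mm below this point, 43 mm long up to a 4.5 mm high rib across the tray; the wire guard begins 46 mm behind this point when home, farther when out.
- right_lip (a point): Top middle of the right tray's upright front lip, at mid thickness; moves with the tray. Lip 96 mm wide along rack y, 5 mm thick (top bead 7), from 10 to 42.5 mm above the bench. Behind it (rack +x) an empty finger pocket: floor 29.5 mm below this point, 43 mm long up to a 4.5 mm high rib across the tray; the wire guard begins 46 mm behind this point when home, farther when out.
- tile: Loose flat rectangular kiln tile, 65 x 90 x 12 mm, origin at the centre of its underside; it lies across one of the two trays (which one varies), its underside 13 mm above the bench.
- weight: Loose small brass weight, round with a knob on top, 26 mm across, 30 mm high, origin at the centre of its underside; it stands in the other tray, underside 13 mm above the bench.
- jar: Lidded glass jar, 46 mm across, 61 mm high, standing to the left of the rack; leave it alone. Origin at the centre of its underside.
- reel: Small reel of copper wire with white ends, 34 mm across, 40 mm high, standing to the right of the rack near its front; leave it alone. Origin at the centre of its underside.
- bottle: Small white dropper bottle, 21 mm across, 86 mm high, standing to the right of the rack; leave it alone. Origin at the centre of its underside.
Things that resemble listed ones, but are neither listed nor needed, are in the scene too. What is shaped like the tile but blue is not meant.

How it is judged (in metres and radians):
On the way, in this order (a step that is already met when the one before it is completed fails the run):
1. the tray with the weight is pushed home (within 5 mm of its stop) (((y of tile in the frame of rack above 0 m and value of joint right_tray below 0.005 m) or (y of tile in the frame of rack below 0 m and value of joint left_tray below 0.005 m))), for 0.2 s.
2. the tray with the tile is drawn out (to within 8 mm of its stop) (((y of tile in the frame of rack above 0 m and value of joint left_tray above 0.092 m) or (y of tile in the frame of rack below 0 m and value of joint right_tray above 0.092 m))), for 0.2 s.
At the end, for the whole second after the job is handed in: The tray with the tile stands within 8 mm of its outer stop and the tray with the weight within 5 mm of home; tile and weight stand level (within 7 degrees) and at rest in their own trays; nothing moves (((y of tile in the frame of rack above 0 m and value of joint right_tray below 0.005 m) or (y of tile in the frame of rack below 0 m and value of joint left_tray below 0.005 m)) and ((y of tile in the frame of rack above 0 m and value of joint left_tray above 0.092 m) or (y of tile in the frame of rack below 0 m and value of joint right_tray above 0.092 m)) and x of tile in the frame of rack between -0.145 and -0.065 m and (y of tile in the frame of rack between 0.035 and 0.079 m or y of tile in the frame of rack between -0.079 and -0.035 m) and height (world z) of each of tile, weight below 0.02 m and angle between each of tile, weight's own z axis and vertical below 0.12 rad and linear speed of each of tile, weight below 0.02 m/s and x of weight in the frame of rack between -0.05 and 0.04 m and (y of weight in the frame of rack between 0.035 and 0.079 m or y of weight in the frame of rack between -0.079 and -0.035 m) and velocity of joint left_tray between -0.005 and 0.005 m/s and velocity of joint right_tray between -0.005 and 0.005 m/s); the robot touches nothing.
It fails at once if the tile or the weight is touched by the robot (contact force between any of the fingers, the arm and tile above 0.5 N or contact force between any of the fingers, the arm and weight above 0.5 N).
It fails at once if the tile or the weight is lifted or tipped (height (world z) of any of tile, weight above 0.025 m or angle between any of tile, weight's own z axis and vertical above 0.3 rad).
It fails at once if the jar, wire reel or dropper bottle is moved more than 15 mm or knocked over (distance of any of jar, reel, bottle from where it was at the start of the episode above 0.015 m or angle between any of jar, reel, bottle's own z axis and vertical above 0.3 rad).
It also fails if it takes over 40 s, if anything falls off the work surface, if the arm or the gripper's body presses on something with over 40 N, if the wrist force passes 120 N, or if a joint passes its speed limit or range.

ROBOT

A 6-joint arm with a two-finger parallel gripper is mounted at the origin on a cart in front of the work surface, level with it; the furniture and walls round the work are solid. World frame = base frame: x ahead of the robot, y to its left, z up, the work surface at z = 0. Lengths are in mm, angles in rad, forces in N, time in s.
With the tool pointing down it reaches from about 300 to 775 mm from the base axis. Payload 14.6 kg.
Tool frame: the origin (TCP) lies at the centre of the arm's flange, where the gripper is bolted on; the fingertips stand 199 mm ahead of it and the grasp point (between the pads) lies 180 mm ahead of it; z points along the fingers, y is the line along which they close (so a half turn about z gives the same grasp; the last joint's range is limited). The gripper opens to 94 mm and grips with 3 to 60 N. Pads are 16 mm wide; open, the fingers measure 119 mm over their backs; the gripper's body (75 mm by 177 mm) begins 78 mm behind the grasp point.
Start: joints at [-1.327, 0.3, 1.521, -0, 1.321, -0.067], TCP at [168.194, -523.642, 404.646] pointing down, gripper open.
Joint ranges: [-3.03, 3.03], [-0.79, 2.21], [0.23, 2.52], [-1.04, 4.18], [0, 3.07], [-2.55, 2.55]. Speed limits (rad/s): [2.22, 2.22, 2.57, 3.14, 3.14, 3.14].

INTERFACE

Orientations are given as [roll, pitch, yaw] about the fixed x, y, z axes, in that order (R = Rz(yaw) Ry(pitch) Rx(roll)).
In Python, from cell import manip, optics, workorder gives the robot as it stands.
- The arm moves only by the tool step_arm, never from a script. Its argument "increments" is a list that holds one entry, the list of rows, each a list of 7 numbers: the turn, a rotation vector about the tool's x, y, z as a fraction of full scale, then the shift along the tool's x, y, z as a fraction of full scale, then the closure, from -1 (fully open) to 1 (shut). In form: [[[wx, wy, wz, tx, ty, tz, fingers], ...]]. A call has 1 to 5 rows; each row shifts and turns the commanded pose from where the row before left it, along the tool's axes as they then stand; what a row does not reach is not made up. Full scale, the value 1, is 40 mm for a shift and 45 degrees for a turn. A row lasts 1/10 s, in which the tool goes at most 50 mm and 8.59 degrees, less where a joint would pass 70% of its speed; a pose out of reach is approached as far as the arm can. A call with a number of a shift or a turn outside -1 to 1 is refused whole. A call with a gripper value outside its range is refused whole. The fingers move at their own pace and stop on an object; "newtons" is the grip in N (left out, the last holds). Time passes only in rows, so rows that do not move let the fingers close. It gives the time, the measured TCP pose, the force, the opening and the grip force at its end, in the units of the state.
- manip.read_state(): the state, without advancing time (a new reading comes with each control period).
- optics.camera(name): name is "side" or "top"; returns a dict with "frame" (420x560x3 uint8, red, green, blue), "range_z" (420x560 float32, mm along the optical axis (not along the pixel's ray), 0 where there is no reading), "mtx" (3x3 intrinsics, pixels), "distortion" ([k1, k2, p1, p2, k3] as OpenCV has them; the pictures are not rectified), "cam_to_world" (4x4, takes a point from camera to world coordinates). Camera axes: x right, y down, z forward; pixel columns grow to the right and rows downward; lengths in mm; the calibration is good to about 2 mm. A picture is of the moment at which its call begins.
- workorder.sign_off(): hands the job in; it is judged then, once.
The state is a dict: "clock": time; "joints": joint angles; "qd": joint speeds; "effort": joint torques, N m; "eef_pos": TCP position; "eef_rot": TCP orientation; "wrist_force": force on the tool from outside, world axes, zero at the start; "moment": the same for the moment, N m; "finger_gap": finger opening in mm; "finger_force": force on a finger pad.
Only numpy, scipy, OpenCV 4.12 (cv2) and the standard library are available. Lean on these libraries where they do the work, as an engineer would, in place of code of your own. Each camera call takes 0.05 s, during which the arm holds its last target. There are 200 camera calls.

## Working session

There is one attempt and no reset: what is moved stays moved. The work goes in short steps, Python scripts to look and compute and a tool call to move; the robot and the scene stay as the last step left them, time stands still between calls to the robot, and variables do not carry over. Pictures are saved under pics/ and viewed, at most 10 in all, crops included, and the job is handed in when it is done.

Besides the shell and the picture viewer there is one more tool, called after "Request:" as name(argument=value, ...) on one line, values as JSON. step_arm: Moves the arm, as the interface text tells. Its arguments: {"type":"object","properties":{"increments":{"type":"array","items":{"type":"array","items":{"type":"array","items":{"type":"number"}}}},"newtons":{"type":"number"}},"required":["increments"]}

```bash
mkdir -p pics; ls
python3 - <<'E'
from cell import manip, optics
import cv2, numpy as np, pickle
for n in("top","side"):
    c=optics.camera(n); pickle.dump(c,open(n+".pkl","wb"))
    cv2.imwrite(f"pics/{n}0.png",c["frame"][:,:,::-1])
    print(n,c["mtx"].round(1).tolist(),np.round(c["distortion"],4),c["cam_to_world"].round(3).tolist())
print(manip.read_state())
E
```

```text
pics
top [[383.8, 0.0, 280.1], [0.0, 383.8, 211.3], [0.0, 0.0, 1.0]] [-0.1108  0.      0.      0.      0.    ] [[0.016, -0.997, 0.078, 478.527], [-1.0, -0.018, -0.025, -104.807], [0.026, -0.077, -0.997, 925.747], [0.0, 0.0, 0.0, 1.0]]
side [[380.0, 0.0, 278.0], [0.0, 380.0, 214.9], [0.0, 0.0, 1.0]] [0.0188 0.     0.     0.     0.    ] [[1.0, -0.0, -0.0, 561.472], [0.0, -0.628, 0.778, -822.064], [-0.0, -0.778, -0.628, 648.051], [0.0, 0.0, 0.0, 1.0]]
{'clock': 0.1, 'joints': array([-1.32662432e+00,  3.00415729e-01,  1.52150677e+00,  5.51369047e-06,
        1.32067593e+00, -6.66131437e-02]), 'qd': array([-3.04878643e-04, -1.89609568e-03,  6.34733420e-04, -7.36813552e-04,
       -1.03283352e-05,  1.07755079e-03]), 'effort': array([ 1.32343015e-03, -5.32643795e+01, -3.53281581e+01,  7.09410198e-02,
        2.34385132e-02, -6.11561882e-05]), 'eef_pos': array([ 168.17817883, -523.63064378,  404.14802927]), 'eef_rot': array([-3.14058946e+00, -7.22771864e-05,  3.10783749e-01]), 'wrist_force': array([0.47216767, 0.40202302, 0.37845775]), 'moment': array([-0.03061969,  0.01873665, -0.05204137]), 'finger_force': 0.0, 'finger_gap': 94.05018267087826}
```

View pics/top0.png

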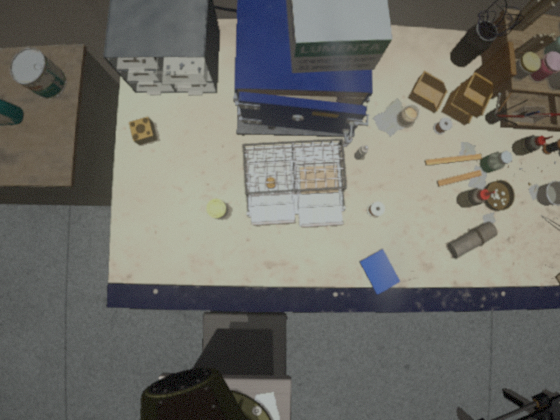

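View pics/side0.png

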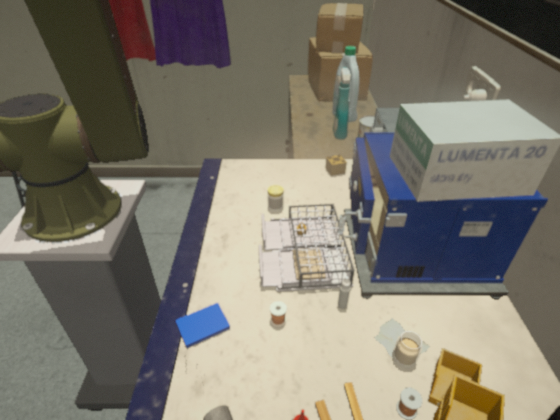

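The top view shows the weight in the left tray at about (270,183) and the tan tile in the right tray at about (318,177). The jar is at (217,209), the reel at (376,210) and the bottle at (362,153). The possible tile lookalikes are the tan tile (318,177) and the blue plate on the bench (380,270); I choose the tan one under the guard. Next is a close crop and measurement.

```bash
cat > h.py <<'E'
import cv2, numpy as np
def ray(c,px):
    p=cv2.undistortPoints(np.array(px,float).reshape(-1,1,2),c["mtx"],np.array(c["distortion"]))[:,0]
    d=np.c_[p,np.ones(len(p))]; M=np.array(c["cam_to_world"]); return M[:3,3],d@M[:3,:3].T
def onz(c,px,z):
    o,d=ray(c,px); z=np.broadcast_to(z,len(d)); return o+d*((z-o[2])/d[:,2])[:,None]
def cloud(c):
    h,w=c["range_z"].shape; u,v=np.meshgrid(np.arange(w),np.arange(h))
    o,d=ray(c,np.c_[u.ravel(),v.ravel()]); P=o+d*c["range_z"].reshape(-1,1)
    P[c["range_z"].ravel()==0]=np.nan; return P.reshape(h,w,3)
E
python3 - <<'E'
import pickle,cv2,numpy as np
from h import *
t=pickle.load(open("top.pkl","rb"))
s=cv2.resize(t["frame"][130:240,195:395,::-1],None,fx=4,fy=4,interpolation=cv2.INTER_CUBIC); cv2.imwrite("pics/crop.png",s)
P=cloud(t)
for v in range(190,234,2): print(v,[tuple(P[v,u].round().astype(int)) if np.isfinite(P[v,u,0]) else 0 for u in(258,272,286,305,320,336)])
E
```

```text
190 [(np.int64(599), np.int64(-74), np.int64(15)), (np.int64(600), np.int64(-108), np.int64(16)), (np.int64(595), np.int64(-139), np.int64(55)), (np.int64(596), np.int64(-183), np.int64(57)), (np.int64(601), np.int64(-221), np.int64(25)), (np.int64(601), np.int64(-259), np.int64(29))]
192 [(np.int64(589), np.int64(-76), np.int64(56)), (np.int64(591), np.int64(-108), np.int64(52)), (np.int64(596), np.int64(-141), np.int64(17)), (np.int64(595), np.int64(-185), np.int64(29)), (np.int64(596), np.int64(-221), np.int64(27)), (np.int64(597), np.int64(-260), np.int64(22))]
194 [(np.int64(590), np.int64(-74), np.int64(13)), (np.int64(590), np.int64(-108), np.int64(15)), (np.int64(591), np.int64(-141), np.int64(16)), (np.int64(592), np.int64(-187), np.int64(13)), (np.int64(593), np.int64(-223), np.int64(14)), (np.int64(594), np.int64(-262), np.int64(12))]
196 [(np.int64(585), np.int64(-74), np.int64(14)), (np.int64(586), np.int64(-108), np.int64(12)), (np.int64(586), np.int64(-141), np.int64(15)), (np.int64(587), np.int64(-187), np.int64(13)), (np.int64(588), np.int64(-223), np.int64(17)), (np
[... 4436 characters left out ...]
t64(511), np.int64(-189), np.int64(3)), (np.int64(512), np.int64(-225), np.int64(2)), (np.int64(512), np.int64(-265), np.int64(-2))]
230 [(np.int64(504), np.int64(-76), np.int64(-1)), (np.int64(505), np.int64(-109), np.int64(-1)), (np.int64(506), np.int64(-143), np.int64(-2)), (np.int64(506), np.int64(-189), np.int64(-2)), (np.int64(507), np.int64(-225), np.int64(1)), (np.int64(507), np.int64(-265), np.int64(0))]
232 [(np.int64(500), np.int64(-76), np.int64(0)), (np.int64(500), np.int64(-109), np.int64(-3)), (np.int64(501), np.int64(-143), np.int64(-2)), (np.int64(501), np.int64(-189), np.int64(-2)), (np.int64(502), np.int64(-226), np.int64(-1)), (np.int64(503), np.int64(-264), np.int64(1))]
```

View pics/crop.png

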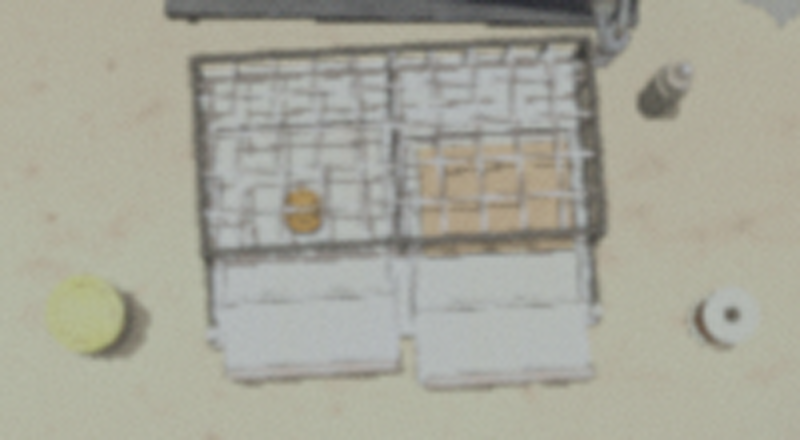

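The crop confirms it: tan tile at crop (495,195) in the right tray, round brass weight at (303,210) in the left. The lips are at about (313,373) and (507,380). Now I'll fit the lips and guard.

Run:
```python
import pickle
from h import *
t=pickle.load(open("top.pkl","rb"));s=pickle.load(open("side.pkl","rb"))
f=lambda L:[[195+a/4-.375,130+b/4-.375] for a,b in L]
F=onz(t,f([(207,250),(602,237),(194,60),(590,42)]),54.5);print("guard FL FR BL BR",F.round(1).tolist())
print("yaw", [np.degrees(np.arctan2(*(F[a]-F[b])[[0,1]]*np.array([-1,1]))) for a,b in((0,1),(2,3))],np.degrees(np.arctan2((F[2]-F[0])[1],(F[2]-F[0])[0])))
for c,n in((t,"t"),(s,"s")):
    P=cloud(c).reshape(-1,3)
    for nm,y0,y1 in(("L",-160,-60),("R",-280,-165)):
        m=(P[:,2]>36)&(P[:,2]<48)&(P[:,0]>495)&(P[:,0]<545)&(P[:,1]>y0)&(P[:,1]<y1)
        Q=P[m]; print(n,nm,len(Q),Q.mean(0).round(1),"y",Q[:,1].min(),Q[:,1].max(),"x",Q[:,0].min(),Q[:,0].max(),"slope deg",np.degrees(-np.polyfit(Q[:,1],Q[:,0],1)[0]))
    for nm,x0,x1,y0,y1,z0,z1 in(("jar",500,620,-60,50,15,80),("reel",500,600,-350,-285,15,60),("bottle",590,720,-340,-275,20,100),("guard",585,720,-290,-40,49,62)):
        m=(P[:,0]>x0)&(P[:,0]<x1)&(P[:,1]>y0)&(P[:,1]<y1)&(P[:,2]>z0)&(P[:,2]<z1);Q=P[m]
        if len(Q):print(n,nm,np.median(Q,0).round(),Q.min(0).round(),Q.max(0).round())
```

```text
guard FL FR BL BR [[588.8, -49.0, 54.5], [600.8, -275.9, 54.5], [699.4, -38.8, 54.5], [715.7, -269.1, 54.5]]
yaw [np.float64(3.023414753699996), np.float64(4.033014622292957)] 5.292723914121979
t L 129 [ 521.9 -111.7   42.6] y -159.7134382296757 -62.74128033643523 x 516.7237360741967 527.7707126912978 slope deg 4.423208749756383
t R 122 [ 519.3 -224.3   42.6] y -273.3715030807067 -178.01456976991926 x 514.1347585438032 524.8315711309142 slope deg 4.460881203691072
t jar [553.   9.  60.] [528. -60.  15.] [619.  41.  67.]
t reel [ 557. -345.   41.] [ 543. -350.   15.] [ 573. -339.   44.]
t bottle [ 687. -312.   57.] [ 603. -326.   22.] [ 702. -275.   88.]
t guard [ 650. -159.   55.] [ 585. -278.   50.] [720. -41.  60.]
s L 74 [ 523.7 -113.8   41.4] y -159.14555850160104 -63.94531101727216 x 518.0280108861895 530.4997358339963 slope deg 4.454207517118272
s R 102 [ 521.5 -229.9   41.6] y -274.87232933017617 -178.63652770159115 x 515.0406493059647 527.3560108383858 slope deg 4.796074238251805
s jar [556.   1.  46.] [531. -60.  15.] [618.  43.  63.]
s reel [ 560. -347.   39.] [ 546. -350.   37.] [ 573. -341.   40.]
s bottle [ 691. -324.   53.] [ 605. -332.   20.] [ 706. -275.   87.]
s guard [ 651. -183.   54.] [ 587. -282.   49.] [720. -40.  57.]
```

The tile is in the right tray. Rack yaw is about 0.078 rad. The left lip is at about (522.5,-111.5), 22 mm out, and the right lip at about (520,-226), 33 mm out. I'll start with the left push, fingers closed.

Request:
step_arm(increments=[[[0, 0, 0.15, 0, 0, 0, 1], [0, 0, 0.147, 0, 0, 0, 1], [0, 0, 0, 0.65, -0.74, 0, 1], [0, 0, 0, 0.65, -0.74, 0, 1], [0, 0, 0, 0.65, -0.74, 0, 1]]], newtons=10)

```text
clock: 0.6
eef_pos: [239.6, -427.9, 404.3]
eef_rot: [-3.141, 0.0, 0.077]
wrist_force: [0.8, -0.2, 0.5]
finger_gap: 57.8
finger_force: 0.0
```

Request:
step_arm(increments=[[[0, 0, 0, 0.65, -0.74, 0, 1], [0, 0, 0, 0.65, -0.74, 0, 1], [0, 0, 0, 0.65, -0.74, 0, 1], [0, 0, 0, 0.65, -0.74, 0, 1], [0, 0, 0, 0.65, -0.74, 0, 1]]])

```text
clock: 1.1
eef_pos: [357.9, -270.0, 404.5]
eef_rot: [-3.141, 0.0, 0.077]
wrist_force: [-0.7, -0.5, 0.6]
finger_gap: 17.5
finger_force: 0.0
```

Request:
step_arm(increments=[[[0, 0, 0, 0.65, -0.74, 0, 1], [0, 0, 0, 0.65, -0.74, 0, 1], [0, 0, 0, 0.65, -0.74, 0, 1], [0, 0, 0, 0.65, -0.74, 0, 1], [0, 0, 0, 0.65, -0.74, 0, 1]]])

```text
clock: 1.6
eef_pos: [476.1, -112.3, 404.5]
eef_rot: [-3.141, 0.0, 0.078]
wrist_force: [1.2, -1.0, -0.9]
finger_gap: 0.3
finger_force: 0.0
```

Request:
step_arm(increments=[[[0, 0, 0, 0, 0, 0.9, 1], [0, 0, 0, 0, 0, 0.9, 1], [0, 0, 0, 0, 0, 0.9, 1], [0, 0, 0, 0, 0, 0.9, 1], [0, 0, 0, 0, 0, 0.9, 1]]])

```text
clock: 2.1
eef_pos: [475.1, -113.7, 223.2]
eef_rot: [-3.142, 0.0, 0.078]
wrist_force: [0.6, -1.1, -0.3]
finger_gap: 0.3
finger_force: 0.0
```

Request:
step_arm(increments=[[[0, 0, 0, 0.2, 0, 0, 1], [0, 0, 0, 0.2, 0, 0, 1], [0, 0, 0, 0.15, 0, 0, 1], [0, 0, 0, 0.1, 0, 0, 1], [0, 0, 0, 0, 0, 0, 1]]])

```text
clock: 2.6
eef_pos: [502.0, -111.8, 225.8]
eef_rot: [3.141, -0.002, 0.078]
wrist_force: [0.6, -0.5, 0.1]
finger_gap: 0.6
finger_force: 0.0
```

Request:
step_arm(increments=[[[0, 0, 0, 0.12, 0, 0, 1], [0, 0, 0, 0.12, 0, 0, 1], [0, 0, 0, 0.12, 0, 0, 1], [0, 0, 0, 0.1, 0, 0, 1], [0, 0, 0, 0.08, 0, 0, 1]]])

```text
clock: 3.1
eef_pos: [523.1, -110.1, 224.6]
eef_rot: [-3.142, 0.0, 0.078]
wrist_force: [-1.1, -0.3, 2.0]
finger_gap: 0.6
finger_force: 0.8
```

Request:
step_arm(increments=[[[0, 0, 0, 0.08, 0, 0, 1], [0, 0, 0, 0.07, 0, 0, 1], [0, 0, 0, 0.06, 0, 0, 1], [0, 0, 0, 0.05, 0, 0, 1], [0, 0, 0, 0, 0, 0, 1]]])

```text
clock: 3.6
eef_pos: [532.4, -109.5, 224.5]
eef_rot: [-3.141, 0.005, 0.078]
wrist_force: [-16.0, -2.3, 12.1]
finger_gap: 0.2
finger_force: 8.8
```

Request:
step_arm(increments=[[[0, 0, 0, 0.03, 0, 0, 1], [0, 0, 0, 0, 0, 0, 1], [0, 0, 0, -0.2, 0, 0, 1], [0, 0, 0, -0.5, 0, 0, 1], [0, 0, 0, 0, 0, 0, 1]]])

```text
clock: 4.1
eef_pos: [505.4, -111.4, 224.5]
eef_rot: [-3.141, 0.001, 0.077]
wrist_force: [0.3, -0.5, -0.6]
finger_gap: 0.4
finger_force: 0.0
```

Request:
step_arm(increments=[[[0, 0, 0, 0, 0, -0.9, 1], [0, 0, 0, 0, 0, -0.9, 1], [0, 0, 0, 0, 0, -0.9, 1], [0, 0, 0, 0, 0, 0, 1]]])

```text
clock: 4.5
eef_pos: [507.5, -111.5, 337.5]
eef_rot: [3.139, -0.008, 0.078]
wrist_force: [-0.3, -0.6, -0.5]
finger_gap: 0.5
finger_force: 0.0
```

Run:
```python
from cell import manip, optics
from h import *
for n in("top","side"):
    c=optics.camera(n); P=cloud(c).reshape(-1,3)
    cv2.imwrite(f"pics/{n}1.png",cv2.resize(c["frame"][130:240,195:395,::-1],None,fx=4,fy=4))
    for nm,y0,y1 in(("L",-160,-60),("R",-280,-165)):
        m=(P[:,2]>36)&(P[:,2]<48)&(P[:,0]>495)&(P[:,0]<565)&(P[:,1]>y0)&(P[:,1]<y1)
        Q=P[m]; 
        if len(Q):print(n,nm,len(Q),np.median(Q,0).round(1),"y",Q[:,1].min(),Q[:,1].max())
print(manip.read_state()["eef_pos"])
```

```text
top R 46 [ 522.1 -254.9   42.7] y -273.3509018626535 -238.21795122075733
side L 75 [ 544.2 -112.7   41.5] y -158.64894658470405 -61.22696836672935
side R 102 [ 521.7 -232.    42.1] y -274.52665206602853 -178.94260402931013
[ 506.81533251 -111.32099121  333.06834039]
```

Request:
step_arm(increments=[[[0, 0, 0, 0.16, 0.72, 0, 1], [0, 0, 0, 0.16, 0.72, 0, 1], [0, 0, 0, 0.16, 0.72, 0, 1], [0, 0, 0, 0.16, 0.72, 0, 1], [0, 0, 0, 0, 0, 0, 1]]])

```text
clock: 5.1
eef_pos: [541.3, -226.8, 330.6]
eef_rot: [-3.141, 0.002, 0.075]
wrist_force: [-0.4, 0.1, -0.7]
finger_gap: 0.4
finger_force: 0.0
```

Request:
step_arm(increments=[[[0, 0, 0, 0, 0, 0.9, 1], [0, 0, 0, 0, 0, 0.6, 1], [0, 0, 0, 0, 0, 0, 1], [0, 0, 0, 0, 0, 0, 1]]])

```text
clock: 5.5
eef_pos: [541.1, -223.9, 272.5]
eef_rot: [-3.141, 0.001, 0.078]
wrist_force: [0.2, 0.6, 0.6]
finger_gap: 0.6
finger_force: 0.0
```

Run:
```python
from cell import manip, optics
import cv2
c=optics.camera("side"); cv2.imwrite("pics/side2.png",cv2.resize(c["frame"][180:300,230:380,::-1],None,fx=5,fy=5))
print(manip.read_state()["eef_pos"])
```

```text
[ 541.22491154 -224.05730075  273.47299555]
```

View pics/side2.png

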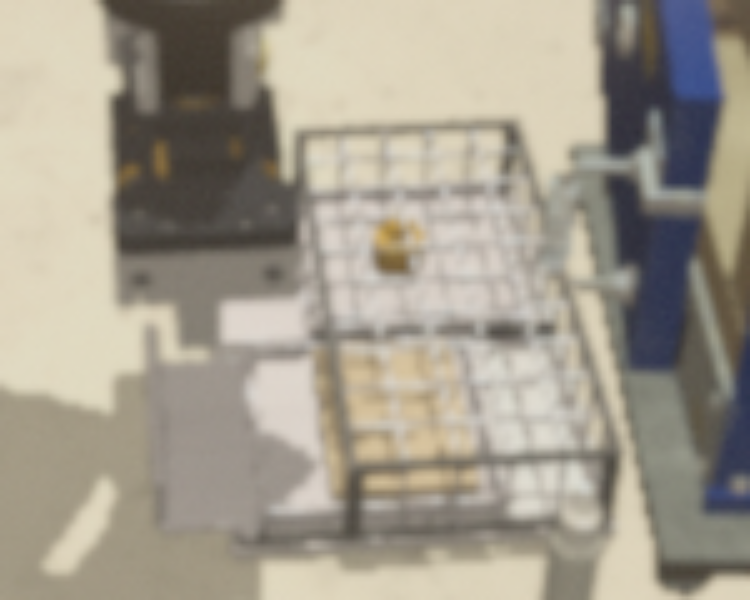

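The side crop shows the left tray home, the weight standing at about (397,245), and the closed fingertips at about (200,345) over the right tray's pocket, behind its lip edge at x≈150. I'll lower them and draw.

Request:
step_arm(increments=[[[0, 0, 0, 0, 0, 0.5, 1], [0, 0, 0, 0, 0, 0.5, 1], [0, 0, 0, 0, 0, 0.28, 1], [0, 0, 0, 0, 0, 0, 1], [0, 0, 0, 0, 0, 0, 1]]])

```text
clock: 6.05
eef_pos: [541.2, -224.3, 222.6]
eef_rot: [3.141, -0.001, 0.078]
wrist_force: [0.6, 0.3, 0.3]
finger_gap: 0.6
finger_force: 0.0
```

Request:
step_arm(increments=[[[0, 0, 0, -0.1, 0, 0, 1], [0, 0, 0, -0.1, 0, 0, 1], [0, 0, 0, -0.1, 0, 0, 1], [0, 0, 0, -0.12, 0, 0, 1], [0, 0, 0, -0.12, 0, 0, 1]]])

```text
clock: 6.55
eef_pos: [519.0, -226.0, 221.8]
eef_rot: [3.141, -0.001, 0.077]
wrist_force: [1.7, 1.0, 1.7]
finger_gap: 0.6
finger_force: 0.9
```

Request:
step_arm(increments=[[[0, 0, 0, -0.13, 0, 0, 1], [0, 0, 0, -0.13, 0, 0, 1], [0, 0, 0, -0.13, 0, 0, 1], [0, 0, 0, -0.13, 0, 0, 1], [0, 0, 0, -0.13, 0, 0, 1]]])

```text
clock: 7.05
eef_pos: [493.0, -228.0, 221.5]
eef_rot: [3.142, -0.0, 0.077]
wrist_force: [1.7, -1.1, 1.3]
finger_gap: 0.5
finger_force: 0.9
```

Request:
step_arm(increments=[[[0, 0, 0, -0.12, 0, 0, 1], [0, 0, 0, -0.1, 0, 0, 1], [0, 0, 0, -0.1, 0, 0, 1], [0, 0, 0, -0.08, 0, 0, 1], [0, 0, 0, -0.08, 0, 0, 1]]])

```text
clock: 7.55
eef_pos: [474.1, -229.5, 221.4]
eef_rot: [-3.142, 0.0, 0.078]
wrist_force: [3.0, -0.5, 0.7]
finger_gap: 0.7
finger_force: 0.8
```

Request:
step_arm(increments=[[[0, 0, 0, -0.06, 0, 0, 1], [0, 0, 0, -0.06, 0, 0, 1], [0, 0, 0, -0.06, 0, 0, 1], [0, 0, 0, 0, 0, 0, 1]]])

```text
clock: 7.95
eef_pos: [466.9, -230.0, 221.3]
eef_rot: [-3.141, 0.001, 0.077]
wrist_force: [0.4, 0.6, 0.1]
finger_gap: 0.3
finger_force: 0.0
```

Request:
step_arm(increments=[[[0, 0, 0, -0.05, 0, 0, 1], [0, 0, 0, -0.05, 0, 0, 1], [0, 0, 0, -0.05, 0, 0, 1], [0, 0, 0, 0, 0, 0, 1]]])

```text
clock: 8.35
eef_pos: [463.6, -229.8, 221.8]
eef_rot: [3.139, -0.011, 0.077]
wrist_force: [38.8, 6.3, -22.4]
finger_gap: 0.3
finger_force: 19.6
```

The tray is at its stop, with 39 N at the fingers. Next I release, rise and check.

Request:
step_arm(increments=[[[0, 0, 0, 0.1, 0, 0, 1], [0, 0, 0, 0.2, 0, 0, 1], [0, 0, 0, 0.1, 0, 0, 1], [0, 0, 0, 0, 0, 0, 1], [0, 0, 0, 0, 0, 0, 1]]])

```text
clock: 8.85
eef_pos: [477.0, -229.2, 221.3]
eef_rot: [-3.141, 0.0, 0.078]
wrist_force: [0.1, -0.1, 0.2]
finger_gap: 0.6
finger_force: 0.0
```

Request:
step_arm(increments=[[[0, 0, 0, 0, 0, -0.5, 1], [0, 0, 0, 0, 0, -0.8, 1], [0, 0, 0, 0, 0, -0.9, 1], [0, 0, 0, 0, 0, -0.9, 1], [0, 0, 0, 0, 0, -0.9, 1]]])

```text
clock: 9.35
eef_pos: [476.6, -229.2, 382.9]
eef_rot: [-3.141, 0.0, 0.077]
wrist_force: [0.2, -0.5, 0.6]
finger_gap: 0.4
finger_force: 0.0
```

Request:
step_arm(increments=[[[0, 0, 0, -0.9, 0, 0, 1], [0, 0, 0, -0.9, 0.5, 0, 1], [0, 0, 0, -0.8, 0.8, 0, 1], [0, 0, 0, 0, 0.9, 0, 1], [0, 0, 0, 0, 0.9, 0, 1]]])

```text
clock: 9.85
eef_pos: [381.9, -362.3, 382.0]
eef_rot: [3.141, -0.0, 0.076]
wrist_force: [1.0, 0.4, 0.6]
finger_gap: 0.0
finger_force: 0.0
```

Request:
step_arm(increments=[[[0, 0, 0, 0, 0.9, 0, 1], [0, 0, 0, 0, 0.9, 0, 1], [0, 0, 0, 0, 0, 0, 1], [0, 0, 0, 0, 0, 0, 1], [0, 0, 0, 0, 0, 0, 1]]])

```text
clock: 10.35
eef_pos: [388.5, -432.0, 381.4]
eef_rot: [-3.141, 0.0, 0.078]
wrist_force: [-0.9, 1.1, 0.5]
finger_gap: 0.4
finger_force: 0.0
```

Run:
```python
from cell import manip, optics
from h import *
for n in("top","side"):
    c=optics.camera(n); P=cloud(c).reshape(-1,3)
    if n=="top": cv2.imwrite("pics/top3.png",cv2.resize(c["frame"][125:265,195:395,::-1],None,fx=4,fy=4))
    for nm,y0,y1 in(("L",-160,-60),("R",-285,-172)):
        m=(P[:,2]>36)&(P[:,2]<48)&(P[:,0]>435)&(P[:,0]<565)&(P[:,1]>y0)&(P[:,1]<y1)
        Q=P[m]
        if len(Q):print(n,nm,len(Q),np.median(Q,0).round(1),"y",Q[:,1].min(),Q[:,1].max())
s=manip.read_state();print(s["eef_pos"],s["wrist_force"],s["clock"])
```

```text
top L 127 [ 542.6 -110.7   42.8] y -159.33502429746895 -62.373256354510346
top R 128 [ 452.3 -229.7   43. ] y -278.2006612721862 -183.32931010192112
side L 78 [ 544.3 -115.1   41.6] y -158.81899093710035 -62.278497978459654
side R 104 [ 454.3 -233.    41.7] y -280.60978537341475 -183.6665327933797
[ 388.70212734 -431.85198304  381.76856566] [-0.73328636 -0.13926198  0.91901894] 10.45
```

View pics/top3.png

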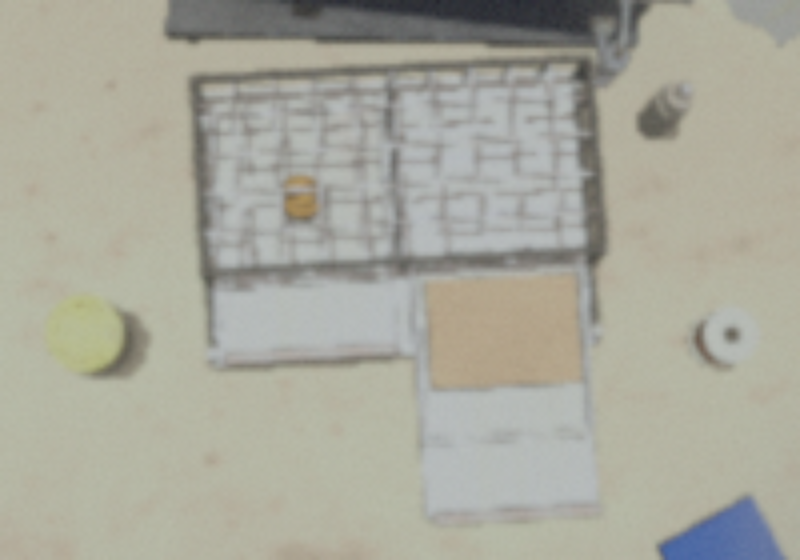

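The top crop shows the left tray flush home with the weight at (300,197). The right tray is out with the tile flat at (505,330), and the jar, reel and bottle are unmoved. The lips are 99 mm apart along the rack, against an expected 100.

```bash
python3 -c "
from cell import workorder
print(workorder.sign_off())"
```

```text
the job is handed in; nothing more can be done
None
```

I pushed the weight's tray (left) home to its stop, then drew the tile's tray (right) out to its stop and handed the job in with the hand clear; the sign-off returned no verdict, but the last images show the lips about 99 mm apart (100 expected) and the jar, reel and bottle unmoved.

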